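# Sort heel bones by heft

## Task

Two look-alike resin heel bones lie under the low rail: heft each one by lifting it, then put every bone that weighs more than 250 g (a solid cast) in the enamel kidney dish and every lighter one (hollow) in the galvanized tub. Set each bone down gently, do not drop it, flat on its underside on the container's floor and not on top of the other bone. Leave the bulb holder, the skull stand and the plastic rib where they are.

Things in the scene. Friction and masses are not known exactly. Their poses are not given: they have to be found in the camera images.
- bone_a: ivory resin heel bone, 76 mm long (own x), 44 mm wide (own y) with flat parallel sides, about 46 mm tall; origin at the centre of its flat underside, z up. A 6 mm bump sticks out of its +y side near its +x end, clear of the middle. Looks just like the other one; its mass is unknown, anywhere from 100 to 400 g, centred; each bone's is independent (both may be light or both heavy).
- bone_b: ivory resin heel bone, 76 mm long (own x), 44 mm wide (own y) with flat parallel sides, about 46 mm tall; origin at the centre of its flat underside, z up. A 6 mm bump sticks out of its +y side near its +x end, clear of the middle. Looks just like the other one; its mass is unknown, anywhere from 100 to 400 g, centred; each bone's is independent (both may be light or both heavy).
- bone_a_grip (a point): point in the middle of bone_a, 30 mm above its underside, at which to pinch it across its 44 mm width (fingers closing along its y)
- bone_b_grip (a point): point in the middle of bone_b, 30 mm above its underside, at which to pinch it across its 44 mm width (fingers closing along its y)
- rail: fixed steel bar running away from the robot, 12 mm thick, 340 mm along own y, axis 150 mm above the counter, on 14 mm posts at its ends. Origin on the counter below its middle; own x points to the robot's left. It runs over the middles of both bones (lying crosswise under it, 120 to 180 mm apart) and blocks a vertical gripper: go in and out from one side, tool tilted about 35 degrees
- dish: white enamel kidney dish with a blue rim, fixed to the counter, about 290 mm long (own x, pointing to the robot's left) and 130 mm wide inside, wall 47 mm high, floor 4 mm thick, its hollow side towards own -y; origin under its middle on the counter
- dish_left (a point): roomy place on the inner floor (4 mm above the counter) in the left (own +x) half of the kidney dish, 55 mm along its long axis from the middle; a bone fits here with its length along the long axis, with 35 mm or more free to each side wall
- dish_right (a point): roomy place on the inner floor (4 mm above the counter) in the right (own -x) half of the kidney dish, 55 mm along its long axis from the middle; a bone fits here with its length along the long axis, with 35 mm or more free to each side wall
- tub: rectangular galvanized metal tub with a wire handle at each end, fixed to the counter, 280 mm (own x, pointing to the robot's left) by 150 mm, 57 mm high, walls and floor 4 mm thick; origin under its middle on the counter
- tub_left (a point): roomy place on the inner floor (4 mm above the counter) in the left (own +x) half of the tub, 55 mm along its long axis from the middle; a bone fits here with its length along the long axis, with 35 mm or more free to each side wall
- tub_right (a point): roomy place on the inner floor (4 mm above the counter) in the right (own -x) half of the tub, 55 mm along its long axis from the middle; a bone fits here with its length along the long axis, with 35 mm or more free to each side wall
- bulb_holder: loose brass bayonet bulb holder standing on the counter, 44 mm across, 52 mm high; origin under its middle; leave alone
- skull_stand: loose beech skull stand, 100 mm square base, 162 mm high; origin under its middle; leave alone
- rib: loose ivory plastic rib lying, a curve about 180 mm long and 12 mm thick; origin near its middle; leave alone
There are look-alikes about, which are no part of the job. Leave any pink or red look-alike of the bone_b alone.

How it is judged (in metres and radians):
At the end, for the whole second after the job is handed in: Each bone lies still on the floor of the dish or the tub (underside under 20 mm above the counter, tilt under 0.25 rad); one in the dish presses on it with over 2.06 N (210 g), one in the tub with under 2.84 N (290 g): between 210 and 290 g either will do (((x of bone_a in the frame of dish between -0.125 and 0.125 m and y of bone_a in the frame of dish between -0.065 and 0.065 m and z of bone_a in the frame of dish below 0.02 m and angle between bone_a's own z axis and vertical below 0.25 rad and linear speed of bone_a below 0.03 m/s and contact force between bone_a and dish above 2.06 N) or (x of bone_a in the frame of tub between -0.125 and 0.125 m and y of bone_a in the frame of tub between -0.065 and 0.065 m and z of bone_a in the frame of tub below 0.02 m and angle between bone_a's own z axis and vertical below 0.25 rad and linear speed of bone_a below 0.03 m/s and contact force between bone_a and tub below 2.84 N)) and ((x of bone_b in the frame of dish between -0.125 and 0.125 m and y of bone_b in the frame of dish between -0.065 and 0.065 m and z of bone_b in the frame of dish below 0.02 m and angle between bone_b's own z axis and vertical below 0.25 rad and linear speed of bone_b below 0.03 m/s and contact force between bone_b and dish above 2.06 N) or (x of bone_b in the frame of tub between -0.125 and 0.125 m and y of bone_b in the frame of tub between -0.065 and 0.065 m and z of bone_b in the frame of tub below 0.02 m and angle between bone_b's own z axis and vertical below 0.25 rad and linear speed of bone_b below 0.03 m/s and contact force between bone_b and tub below 2.84 N))); the robot touches nothing.
It fails at once if a bone dropped: faster than 0.6 m/s (a fall of about 20 mm) with no finger touching it ((linear speed of bone_a above 0.6 m/s and contact force between bone_a and the fingers below 0.3 N) or (linear speed of bone_b above 0.6 m/s and contact force between bone_b and the fingers below 0.3 N)).
It fails at once if a bone banged into a container (contact above 120 N) (contact force between any of bone_a, bone_b and dish above 120 N or contact force between any of bone_a, bone_b and tub above 120 N).
It fails at once if a bystander moved more than 25 mm (distance of any of bulb_holder, skull_stand, rib from where it was at the start of the episode above 0.025 m).
It also fails if it takes over 72 s, if anything falls off the work surface, if the arm or the gripper's body presses on something with over 40 N, if the wrist force passes 120 N, or if a joint passes its speed limit or range.

## Robot

A 7-joint arm with a two-finger parallel gripper is mounted at the origin on the work surface. World frame = base frame: x ahead of the robot, y to its left, z up, the work surface at z = 0. Lengths are in m, angles in degrees, forces in N, time in s.
With the tool pointing down it reaches from about 0.4 to 0.875 m from the base axis. Payload 19.3 kg.
Tool frame: the origin (TCP) lies between the finger pads; the fingertips stand 17 mm ahead of it and the grasp point (between the pads) lies 2 mm behind it (ctrl.finger_overhang is the distance from the TCP to the fingertips, in m); z points along the fingers, y is the line along which they close (so a half turn about z gives the same grasp; the last joint's range is limited). The gripper opens to 85 mm and grips with 20 to 120 N. Pads are 22 mm wide; open, the fingers measure 114 mm over their backs; the gripper's body (76 mm by 85 mm) begins 54 mm behind the grasp point. The pads swing forward as they close: fully open they stand 13 mm farther back than shut.
Start: joints at [62.154, 29.874, -2.08, 91.645, 1.215, 58.505, -6.463], TCP at [0.252, -0.572, 0.248] pointing down, gripper open.
Joint ranges: [-166.77, 166.77], [-17.47, 122.26], [-85.68, 81.53], [9.62, 139.38], [-72.42, 252.41], [9.2, 110.78], [-144.41, 144.41]. Speed limits (degrees/s): [108.29, 108.29, 136.94, 136.94, 172.46, 172.46, 172.46].

## Interface

Orientations are given as [roll, pitch, yaw] about the fixed x, y, z axes, in that order (R = Rz(yaw) Ry(pitch) Rx(roll)).
In Python, from plant import status, optics, close_job, ctrl gives the robot as it stands. The module is installed in compiled form; this text tells all that it offers.
- The arm moves only by the tool send_rows, never from a script. Its arguments are lists of equal length, an entry for each row: "slide": the shift along the world's x, y, z in cm, a list of three; "twist": the turn, a rotation vector about the world's x, y, z in rad, a list of three. In form: {"slide": [[tx, ty, tz], ...], "twist": [[rx, ry, rz], ...]}. A call has 1 to 5 rows; each row is the pose to reach, as a shift and turn from the pose commanded when the call began; what a row does not reach only later rows make up. A row lasts 1/10 s, in which the tool goes at most 50 mm and 8.59 degrees, less where a joint would pass 70% of its speed; a pose out of reach is approached as far as the arm can. A call with a gripper value outside its range is refused whole. "jaw" is the finger opening in cm, from 0 to 8.54, set as the call begins (left out, the last holds). The fingers move at their own pace and stop on an object; "grip_force" is the grip in N (left out, the last holds). Time passes only in rows, so rows that repeat a pose let the fingers close. It gives the time, the measured TCP pose, the force, the opening and the grip force at its end, in the units of the state.
- status.observe(): the state, without advancing time (a new reading comes with each control period).
- optics.capture(name): name is "scene" or "side" or "wrist"; returns a dict with "pixels" (400x640x3 uint8, red, green, blue), "z_map" (400x640 float32, m along the optical axis (not along the pixel's ray), 0 where there is no reading), "fov_y" (degrees; the focal length in pixels is half the picture's height over the tangent of half this angle, whatever the lens; pixels are square), "cx", "cy" (the principal point, pixels), "dist_coeffs" ([k1, k2, p1, p2, k3] as OpenCV has them; the pictures are not rectified), "R" (3x3) and "t" (3): a world point X has camera coordinates R X + t; the wrist camera has in their place "tool_from_camera" (4x4, takes a point from camera to tool coordinates, whose origin is the TCP and whose axes are the flange's). Camera axes: x right, y down, z forward; pixel columns grow to the right and rows downward; lengths in m; the calibration is good to about 2 mm. A picture is of the moment at which its call begins: read the wrist's pose just before it.
- close_job(): hands the job in; it is judged then, once.
The state is a dict: "t": time; "joint_positions": joint angles; "qvel": joint speeds; "tau": joint torques, N m; "position": TCP position; "tool_rot": TCP orientation; "ft_force": force on the tool from outside, world axes, zero at the start; "ft_torque": the same for the moment, N m; "finger_gap": finger opening in m; "finger_force": force on a finger pad.
Only numpy, scipy, OpenCV 4.12 (cv2) and the standard library are available. Lean on these libraries where they do the work, as an engineer would, in place of code of your own. Each camera call takes 0.05 s, during which the arm holds its last target. There are 200 camera calls.

## Working session

There is one attempt and no reset: what is moved stays moved. The work goes in short steps, Python scripts to look and compute and a tool call to move; the robot and the scene stay as the last step left them, time stands still between calls to the robot, and variables do not carry over. Pictures are saved under pics/ and viewed, at most 10 in all, crops included, and the job is handed in when it is done.

Besides the shell and the picture viewer there is one more tool, called after ">>>" as a command line: name --argument value ..., lists and objects as JSON in quotes. send_rows: Moves the arm, as the interface text tells. Its arguments: {"type":"object","properties":{"slide":{"type":"array","items":{"type":"array","items":{"type":"number"}}},"twist":{"type":"array","items":{"type":"array","items":{"type":"number"}}},"jaw":{"type":"number"},"grip_force":{"type":"number"}},"required":["slide","twist"]}

```bash
mkdir -p pics
cat > h.py <<'E'
import numpy as np, cv2, pickle
from plant import status, optics, close_job, ctrl
def cap(n):
    s=status.observe(); c=optics.capture(n); c['state']=s
    pickle.dump(c,open(f'{n}.pkl','wb')); return c
def load(n): return pickle.load(open(f'{n}.pkl','rb'))
def K(c):
    f=200/np.tan(np.radians(c['fov_y'])/2)
    return np.array([[f,0,c['cx']],[0,f,c['cy']],[0,0,1.]])
def cloud(c):
    "world xyz for each pixel, from depth (scene/side)"
    h,w=c['z_map'].shape
    u,v=np.meshgrid(np.arange(w),np.arange(h))
    p=np.stack([u,v],-1).reshape(-1,1,2).astype(float)
    n=cv2.undistortPoints(p,K(c),np.array(c['dist_coeffs'])).reshape(h,w,2)
    z=c['z_map'][...,None]
    P=np.concatenate([n*z,z],-1)
    if 'R' in c: return (P-np.array(c['t']))@np.array(c['R'])
    T=np.array(c['tool_from_camera']); return P@T[:3,:3].T+T[:3,3]
E
python3 - <<'E'
from h import *
for n in ['scene','side']:
    c=cap(n); cv2.imwrite(f'pics/{n}0.png',c['pixels'][...,::-1])
    print(n,c['fov_y'],c['cx'],c['cy'],c['dist_coeffs'],-np.array(c['R']).T@np.array(c['t']),(c['z_map']>0).mean())
print(status.observe())
E
```

```text
scene 46.73523686051224 324.1208330557581 198.46763430058562 [-0.07222863  0.          0.          0.          0.        ] [ 0.97692505 -0.79517613  0.94099425] 0.9960234375
side 53.60163683994194 321.451416057463 195.94848701787097 [-0.005596  0.        0.        0.        0.      ] [0.18409585 0.84200378 0.5925913 ] 0.99604296875
{'t': 0.1, 'joint_positions': array([62.15702401, 29.90487726, -2.08247781, 91.66834632,  1.21506188,
       58.50587412, -6.46114935]), 'qvel': array([ 1.02982162e-01, -4.70549173e-02, -2.06906907e-02, -1.04508093e-01,
        2.75555322e-02, -4.23280298e-02, -6.55104275e-05]), 'tau': array([ 3.11757052e-03, -9.28498793e+01,  1.98392138e+00, -3.70536339e+01,
        1.80888351e-02,  5.31893442e-03, -6.05381388e-05]), 'position': array([ 0.25229239, -0.57151778,  0.24780603]), 'tool_rot': array([-1.79943098e+02,  3.77823008e-03,  2.38230937e+01]), 'ft_force': array([-0.2810229 ,  0.21609305,  0.06434787]), 'ft_torque': array([-0.03523485,  0.02407215, -0.00028399]), 'finger_force': 0.0, 'finger_gap': 0.08548522302511627}
```

View pics/scene0.png

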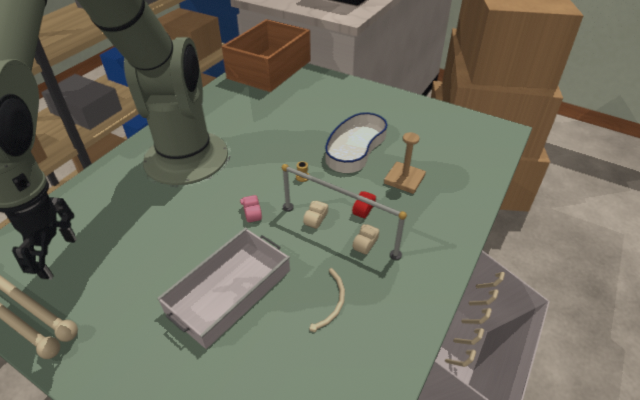

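View pics/side0.png

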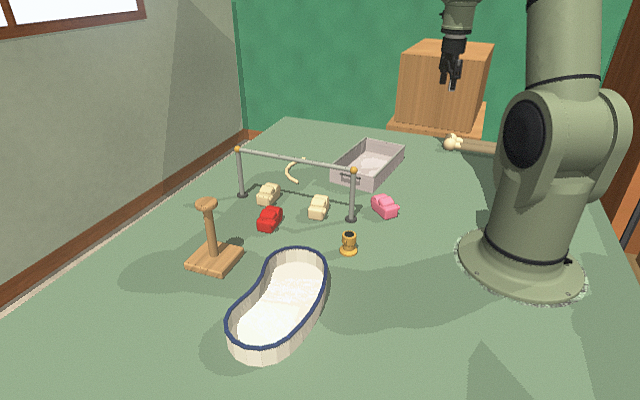

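Scene view: two ivory bones lie under the rail at (315,214) and (366,238). The red look-alike is at (365,204) and the pink one at (251,209). The dish is at (355,142), the tub at (227,287), the rib at (335,300), the stand at (405,165) and the holder at (302,170). Only the two ivory ones under the rail fit the description, so next I measure and take one enlarged crop.

Run:
```python
from h import *
boxes={'scene':{'b1':(300,196,332,232),'b2':(350,222,384,256),'red':(352,190,380,220),'pink':(240,194,266,224),'rib':(306,265,350,335),'holder':(294,160,311,184),'stand':(384,130,428,194),'dish':(320,110,390,175),'tub':(160,230,292,345),'rail':(278,160,410,262)},
'side':{'b1':(304,192,332,224),'b2':(252,180,284,208)}}
pts={}
for n in ['scene','side']:
    c=load(n); P=cloud(c); hsv=cv2.cvtColor(c['pixels'],cv2.COLOR_RGB2HSV)
    for k,(a,b,d,e) in boxes[n].items():
        X=P[b:e,a:d].reshape(-1,3); H=hsv[b:e,a:d].reshape(-1,3)
        m=X[:,2]>0.008
        if k in('b1','b2'): m&=(H[:,0]>8)&(H[:,0]<32)&(H[:,1]>40)&(H[:,2]>90)&(X[:,2]<.06)
        if k=='red' or k=='pink': m&=((H[:,0]<6)|(H[:,0]>160))&(H[:,1]>60)
        X=X[m]
        if k in('b1','b2'): pts.setdefault(k,[]).append(X)
        r=cv2.minAreaRect(X[:,:2].astype(np.float32)*1000)
        print(n,k,len(X),'min',X.min(0).round(3),'max',X.max(0).round(3),'rect',np.round(r[0]),np.round(r[1]),round(r[2],1))
        if k in('dish','tub'):
            t=X[X[:,2]>(.040 if k=='dish' else .05)]; r=cv2.minAreaRect(t[:,:2].astype(np.float32)*1000); print('  rim',np.round(r[0]),np.round(r[1]),round(r[2],1))
        if k=='rail':
            t=X[(X[:,2]>.135)&(X[:,2]<.17)]; v=cv2.fitLine(t[:,:2].astype(np.float32),cv2.DIST_HUBER,0,.01,.01).ravel(); print('  rail',v,t.min(0),t.max(0))
for k in pts:
    X=np.vstack(pts[k]); r=cv2.minAreaRect(X[:,:2].astype(np.float32)*1000); print(k,np.round(r[0]),np.round(r[1]),round(r[2],1)); 
c=load('scene')['pixels'][150:270,230:420,::-1]
s=load('side')['pixels'][160:235,235:405,::-1]
A=cv2.resize(c,None,fx=3.4,fy=3.4,interpolation=cv2.INTER_CUBIC);B=cv2.resize(s,None,fx=2.3,fy=2.3,interpolation=cv2.INTER_CUBIC)
B=cv2.copyMakeBorder(B,0,0,0,A.shape[1]-B.shape[1],cv2.BORDER_CONSTANT)
cv2.imwrite('pics/crop1.png',np.vstack([A,B]))
```

```text
scene b1 454 min [ 0.48  -0.072  0.01 ] max [0.538 0.014 0.053] rect [514. -29.] [49. 85.] 13.1
scene b2 512 min [ 0.647 -0.084  0.008] max [0.696 0.    0.052] rect [671. -42.] [85. 49.] 89.9
scene red 333 min [ 0.583 -0.795  0.009] max [0.977 0.112 0.941] rect [ 773. -348.] [ 60. 982.] 21.1
scene pink 402 min [ 0.302 -0.795  0.009] max [ 0.977 -0.059  0.941] rect [ 655. -424.] [ 51. 981.] 43.9
scene rib 374 min [ 0.633 -0.795  0.008] max [ 0.977 -0.161  0.941] rect [ 790. -486.] [ 73. 719.] 25.3
scene holder 214 min [ 0.37  -0.795  0.008] max [0.977 0.125 0.941] rect [ 674. -338.] [  42. 1096.] 33.0
scene stand 1127 min [ 0.517 -0.795  0.008] max [0.977 0.43  0.941] rect [ 810. -159.] [ 139. 1308.] 20.8
scene dish 1474 min [ 0.321 -0.795  0.008] max [0.977 0.532 0.941] rect [ 712. -119.] [ 207. 1437.] 29.6
  rim [ 648. -183.] [ 186. 1377.] 20.6
scene tub 3993 min [ 0.355 -0.795  0.008] max [ 0.977 -0.182  0.941] rect [ 700. -472.] [313. 792.] 62.2
  rim [ 700. -472.] [311. 791.] 62.0
scene rail 3575 min [ 0.37  -0.795  0.008] max [0.977 0.305 0.941] rect [ 669. -285.] [ 347. 1158.] 17.6
  rail [ 0.99969375 -0.02474778  0.5262821  -0.03259317] [ 0.41240199 -0.04553331  0.13611789] [ 0.76599079 -0.02044726  0.16269263]
side b1 404 min [ 0.48  -0.059  0.008] max [0.531 0.014 0.051] rect [505. -22.] [48. 72.] 4.7
side b2 416 min [ 0.592 -0.084  0.008] max [0.692 0.052 0.051] rect [654.  -9.] [ 69. 140.] 25.7
b1 [509. -29.] [53. 87.] 7.4
b2 [658. -13.] [ 72. 152.] 25.7
```

View pics/crop1.png

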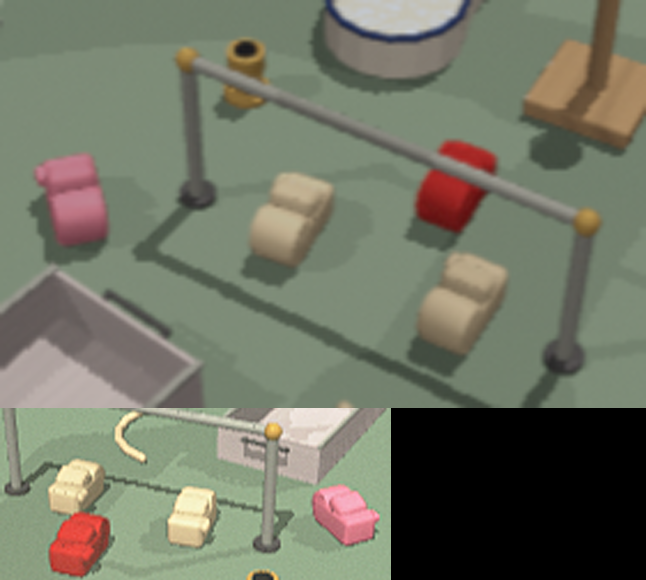

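The crop confirms it: the two ivory bones lie crosswise under the rail, and the pink and red ones are decoys. Next I refine the poses, leaving out pixels with no depth.

Run:
```python
from h import *
boxes={'scene':{'b1':(300,196,332,232),'b2':(350,222,384,256),'red':(352,190,380,220),'pink':(240,194,266,224),'rib':(306,265,350,335),'holder':(294,160,311,184),'stand':(384,130,428,194),'dish':(320,110,390,175),'tub':(160,230,292,345),'rail':(278,160,410,262)},
'side':{'b1':(304,192,332,224),'b2':(252,180,284,206),'dish':(220,240,335,365),'tub':(326,135,410,192)}}
al={}
for n in ['scene','side']:
    c=load(n); P=cloud(c); P[c['z_map']==0]=np.nan; hsv=cv2.cvtColor(c['pixels'],cv2.COLOR_RGB2HSV)
    for k,(a,b,d,e) in boxes[n].items():
        X=P[b:e,a:d].reshape(-1,3); H=hsv[b:e,a:d].reshape(-1,3).astype(int)
        m=(X[:,2]>0.008)&(X[:,2]<.2)
        if k in('b1','b2'):
            m&=(H[:,0]>8)&(H[:,0]<32)&(H[:,1]>40)&(H[:,2]>90)&(X[:,2]<.06)
        if k in('red','pink'): m&=((H[:,0]<6)|(H[:,0]>160))&(H[:,1]>60)&(X[:,2]<.06)
        if k=='dish': m&=(X[:,2]>.041)&(X[:,2]<.055)
        if k=='tub': m&=(X[:,2]>.050)&(X[:,2]<.065)
        if k=='rail': m&=(X[:,2]>.135)
        X=X[m]; al.setdefault(k,[]).append(X)
for k,v in al.items():
    X=np.vstack(v); 
    # drop isolated points
    from scipy.spatial import cKDTree
    q=cKDTree(X).query(X,k=6)[0][:,-1]; X=X[q<.008 if k in('b1','b2','red','pink') else q<.015]
    for lab,Y in [('all',X)]+([('top',X[X[:,2]>.035])] if k[0]=='b' else []):
        r=cv2.minAreaRect(Y[:,:2].astype(np.float32)*1000)
        print(k,lab,len(Y),'min',Y.min(0).round(3),'max',Y.max(0).round(3),'rect',np.round(r[0]),np.round(r[1]),round(r[2],1))
    if k in('rail',): print(cv2.fitLine(X[:,:2].astype(np.float32),cv2.DIST_HUBER,0,.01,.01).ravel())
```

```text
b1 all 827 min [ 0.48  -0.072  0.008] max [0.538 0.014 0.053] rect [509. -29.] [53. 87.] 7.4
b1 top 491 min [ 0.488 -0.068  0.035] max [0.538 0.01  0.053] rect [511. -29.] [46. 78.] 6.6
b2 all 900 min [ 0.643 -0.084  0.008] max [0.696 0.001 0.052] rect [671. -42.] [52. 85.] 3.5
b2 top 514 min [ 0.648 -0.082  0.035] max [ 0.694 -0.003  0.052] rect [671. -42.] [46. 79.] 0.6
red all 288 min [0.594 0.03  0.011] max [0.634 0.111 0.052] rect [614.  70.] [81. 41.] 89.4
pink all 364 min [ 0.305 -0.139  0.011] max [ 0.388 -0.065  0.053] rect [ 347. -102.] [44. 81.] 52.6
rib all 367 min [ 0.633 -0.337  0.008] max [ 0.714 -0.161  0.016] rect [ 683. -243.] [ 58. 182.] 14.8
holder all 208 min [ 0.37  -0.036  0.008] max [0.499 0.125 0.16 ] rect [427.  37.] [ 41. 197.] 34.6
stand all 1106 min [0.518 0.2   0.008] max [0.711 0.423 0.167] rect [630. 321.] [126. 281.] 25.0
dish all 1779 min [0.374 0.178 0.041] max [0.529 0.474 0.054] rect [450. 326.] [152. 295.] 1.8
tub all 1464 min [ 0.351 -0.497  0.05 ] max [ 0.548 -0.188  0.063] rect [ 450. -342.] [308. 159.] 81.1
rail all 684 min [ 0.412 -0.046  0.136] max [ 0.766 -0.02   0.163] rect [589. -33.] [ 18. 354.] 88.7
[ 0.99969375 -0.02474778  0.5262821  -0.03259317]
```

```bash
cat >> h.py <<'E'
from scipy.spatial.transform import Rotation as Ro
def tool(az,tilt=35):
    "R with tool x-z plane along azimuth az (deg), leaning so that z_tool points towards az by tilt"
    a,t=np.radians(az),np.radians(tilt); l=np.array([np.cos(a),np.sin(a),0]); z=np.array([0,0,1.])
    Z=np.sin(t)*l-np.cos(t)*z; X=np.cos(t)*l+np.sin(t)*z
    return np.stack([X,np.cross(Z,X),Z],1)
def go(grip,az,back,tilt=35):
    "slide(cm)/twist(rad) from measured pose so that grasp point is `back` m behind grip along the tool"
    s=status.observe(); R0=Ro.from_euler('xyz',s['tool_rot'],degrees=True).as_matrix(); R=tool(az,tilt)
    p=np.array(grip)+(0.002-back)*R[:,2]
    print('tcp',s['position'].round(4),'->',p.round(4),'slide',((p-s['position'])*100).round(2),'twist',Ro.from_matrix(R@R0.T).as_rotvec().round(3),'t',round(s['t'],2))
    print('  J',s['joint_positions'].round(1),'F',s['ft_force'].round(2))
E
python3 - <<'E'
from h import *
go([.511,-.030,.030],96,.15); go([.511,-.030,.030],96,.0)
E
```

```text
tcp [ 0.2523 -0.5715  0.2478] -> [ 0.5199 -0.1144  0.1512] slide [26.76 45.71 -9.66] twist [ 0.564 -0.328  1.218] t 0.1
  J [62.2 29.9 -2.1 91.7  1.2 58.5 -6.5] F [-0.28  0.22  0.06]
tcp [ 0.2523 -0.5715  0.2478] -> [ 0.5109 -0.0289  0.0284] slide [ 25.86  54.27 -21.94] twist [ 0.564 -0.328  1.218] t 0.1
  J [62.2 29.9 -2.1 91.7  1.2 58.5 -6.5] F [-0.28  0.22  0.06]
```

>>> send_rows --slide '[[2.7, 4.6, 0], [5.4, 9.1, 0], [8, 13.7, 0], [10.7, 18.3, 0], [13.4, 22.9, 0]]' --twist '[[0.056, -0.033, 0.122], [0.113, -0.066, 0.244], [0.169, -0.098, 0.365], [0.226, -0.131, 0.487], [0.282, -0.164, 0.609]]' --jaw 8.5 --grip_force 50

```text
t: 0.6
position: [0.3791, -0.3543, 0.2484]
tool_rot: [-174.0, -17.6, 58.4]
ft_force: [1.8, -0.7, -0.5]
finger_gap: 0.0848
finger_force: 0.0
```

Run:
```python
from h import *
go([.511,-.030,.030],96,.15)
```

```text
tcp [ 0.3791 -0.3543  0.2484] -> [ 0.5199 -0.1144  0.1512] slide [14.07 23.98 -9.72] twist [ 0.28  -0.162  0.605] t 0.6
  J [ 59.6  27.3 -19.4  99.6  -8.2  63.8  15.1] F [ 1.76 -0.68 -0.45]
```

>>> send_rows --slide '[[2.7, 4.6, -1], [5.4, 9.1, -3], [8, 13.7, -5], [10.7, 18.3, -7.5], [13.4, 22.8, -9.7]]' --twist '[[0.056, -0.033, 0.122], [0.113, -0.066, 0.244], [0.169, -0.098, 0.365], [0.226, -0.131, 0.487], [0.282, -0.164, 0.609]]'

```text
t: 1.1
position: [0.4977, -0.1525, 0.1633]
tool_rot: [179.8, -35.1, 96.3]
ft_force: [0.3, -1.2, 0.5]
finger_gap: 0.0849
finger_force: 0.0
```

Run:
```python
from h import *
c=cap('wrist'); cv2.imwrite('pics/w1.png',c['pixels'][...,::-1]); print(c['tool_from_camera'])
go([.511,-.030,.030],96,.15)
go([.511,-.030,.030],96,.0)
```

```text
[[-1.63451299e-03 -9.63742329e-01 -2.66829631e-01  6.84060270e-02]
 [ 9.99998420e-01 -1.76163539e-03  2.37050825e-04  6.60589627e-04]
 [-6.98512435e-04 -2.66828822e-01  9.63743686e-01 -1.25059269e-01]
 [ 0.00000000e+00  0.00000000e+00  0.00000000e+00  1.00000000e+00]]
tcp [ 0.4997 -0.145   0.1606] -> [ 0.5199 -0.1144  0.1512] slide [ 2.01  3.06 -0.94] twist [-0.013  0.003 -0.018] t 1.15
  J [ 49.2  43.  -34.2  98.4 -10.4  61.2  32.8] F [-2.25 11.55 -5.14]
tcp [ 0.4997 -0.145   0.1606] -> [ 0.5109 -0.0289  0.0284] slide [  1.12  11.62 -13.22] twist [-0.013  0.003 -0.018] t 1.15
  J [ 49.2  43.  -34.2  98.4 -10.4  61.2  32.8] F [-2.25 11.55 -5.14]
```

View pics/w1.png

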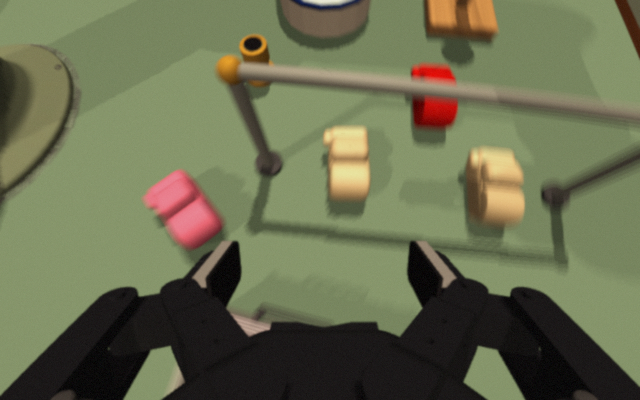

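The wrist view, still blurred by motion, shows b1 at (348,163) with its bump on the left and far end, b2 at (495,185), and both posts clear. I settle and measure again.

>>> send_rows --slide '[[0, 0, 0], [0, 0, 0]]' --twist '[[0, 0, 0], [0, 0, 0]]'

```text
t: 1.35
position: [0.4971, -0.1541, 0.1638]
tool_rot: [-180.0, -35.0, 95.9]
ft_force: [-0.3, -1.6, 0.3]
finger_gap: 0.085
finger_force: 0.0
```

```bash
cat > meas.py <<'E'
from h import *
def meas():
    c=cap('wrist'); s=c['state']; Rt=Ro.from_euler('xyz',s['tool_rot'],degrees=True).as_matrix()
    P=cloud(c)@Rt.T+s['position']; P[c['z_map']==0]=np.nan
    hsv=cv2.cvtColor(c['pixels'],cv2.COLOR_RGB2HSV)
    m=(cv2.inRange(hsv,(10,45,110),(30,200,255))>0)&(P[...,2]>.006)&(P[...,2]<.06)
    n,l,st,ce=cv2.connectedComponentsWithStats(m.astype(np.uint8))
    for i in range(1,n):
        if st[i,4]<500: continue
        X=P[l==i]; T=X[X[:,2]>.034]
        if len(T)<50: continue
        for lab,Y in(('all',X),('top',T)):
            r=cv2.minAreaRect(Y[:,:2].astype(np.float32)*1000); print(ce[i].round(),lab,st[i,4],np.round(r[0]),np.round(r[1]),round(r[2],1),Y.max(0).round(3),Y.min(0).round(3))
E
python3 - <<'E'
from meas import *
meas()
go([.511,-.030,.030],96,.15)
go([.511,-.030,.030],96,.0)
E
```

```text
[328.  21.] all 1065 [469. 190.] [79. 16.] 6.8 [0.507 0.203 0.04 ] [0.428 0.181 0.006]
[328.  21.] top 1065 [470. 189.] [74. 12.] 10.0 [0.506 0.202 0.04 ] [0.433 0.181 0.034]
[347. 164.] all 2917 [509. -31.] [50. 81.] 6.6 [0.535 0.012 0.051] [ 0.481 -0.072  0.022]
[347. 164.] top 2917 [511. -30.] [40. 77.] 5.5 [0.534 0.01  0.051] [ 0.488 -0.069  0.034]
[499. 187.] all 3093 [667. -43.] [80. 50.] 88.0 [ 0.693 -0.003  0.05 ] [ 0.644 -0.084  0.009]
[499. 187.] top 3093 [669. -42.] [78. 44.] 89.9 [ 0.691 -0.003  0.05 ] [ 0.647 -0.081  0.034]
tcp [ 0.4971 -0.1547  0.1642] -> [ 0.5199 -0.1144  0.1512] slide [ 2.28  4.03 -1.3 ] twist [0.001 0.    0.002] t 1.4
  J [ 49.7  42.3 -33.7  98.5 -10.3  61.3  32.4] F [ 0.63 -0.19  0.75]
tcp [ 0.4971 -0.1547  0.1642] -> [ 0.5109 -0.0289  0.0284] slide [  1.38  12.58 -13.58] twist [0.001 0.    0.002] t 1.4
  J [ 49.7  42.3 -33.7  98.5 -10.3  61.3  32.4] F [ 0.63 -0.19  0.75]
```

>>> send_rows --slide '[[1.2, 2, -0.7], [2.3, 4, -1.3], [2.1, 6.2, -4.4], [1.9, 8.3, -7.5], [1.7, 10, -9.9]]' --twist '[[0, 0, 0], [0, 0, 0], [0, 0, 0], [0, 0, 0], [0, 0, 0]]'

```text
t: 1.9
position: [0.5139, -0.0542, 0.0644]
tool_rot: [179.9, -34.9, 95.9]
ft_force: [-0.1, -0.4, -0.3]
finger_gap: 0.0852
finger_force: 0.0
```

>>> send_rows --slide '[[-0.1, 1, -1.4], [-0.2, 1.9, -2.7], [-0.3, 2.6, -3.7], [-0.3, 2.6, -3.7], [-0.3, 2.6, -3.7]]' --twist '[[0, 0, 0], [0, 0, 0], [0, 0, 0], [0, 0, 0], [0, 0, 0]]'

```text
t: 2.4
position: [0.5116, -0.0286, 0.0286]
tool_rot: [179.9, -35.0, 96.0]
ft_force: [0.5, -1.2, 0.4]
finger_gap: 0.085
finger_force: 0.0
```

Run:
```python
from h import *
go([.511,-.030,.030],96,.0)
s=status.observe(); print(s['ft_force'],s['ft_torque'])
```

```text
tcp [ 0.5116 -0.0286  0.0286] -> [ 0.5109 -0.0289  0.0284] slide [-0.07 -0.03 -0.02] twist [0.    0.001 0.001] t 2.4
  J [ 38.8  52.9 -33.7 106.5 -10.2  39.   28.4] F [ 0.48 -1.25  0.35]
[ 0.47787635 -1.24651444  0.35359211] [-0.66073196 -0.06865804 -0.03171103]
```

Exactly placed, so close.

>>> send_rows --slide '[[0, 0, 0], [0, 0, 0], [0, 0, 0], [0, 0, 0], [0, 0, 0]]' --twist '[[0, 0, 0], [0, 0, 0], [0, 0, 0], [0, 0, 0], [0, 0, 0]]' --jaw 3 --grip_force 60

```text
t: 2.9
position: [0.5115, -0.0283, 0.0286]
tool_rot: [179.9, -35.0, 96.0]
ft_force: [-2.2, -4.3, 9.3]
finger_gap: 0.0429
finger_force: 61.3
```

>>> send_rows --slide '[[0, 0, 0], [0, 0, 0.3], [0, 0, 0.8], [0, 0, 1.4], [0, 0, 2]]' --twist '[[0, 0, 0], [0, 0, 0], [0, 0, 0], [0, 0, 0], [0, 0, 0]]'

```text
t: 3.4
position: [0.5113, -0.0277, 0.0487]
tool_rot: [179.9, -35.0, 96.0]
ft_force: [0.2, -0.6, -2.9]
finger_gap: 0.043
finger_force: 61.5
```

>>> send_rows --slide '[[0, 0, 0], [0, 0, 0], [0, 0, 0], [0, 0, 0], [0, 0, 0]]' --twist '[[0, 0, 0], [0, 0, 0], [0, 0, 0], [0, 0, 0], [0, 0, 0]]'

```text
t: 3.9
position: [0.5113, -0.0277, 0.048]
tool_rot: [180.0, -35.0, 96.0]
ft_force: [-0.4, 0.5, -4.0]
finger_gap: 0.0431
finger_force: 61.5
```

>>> send_rows --slide '[[0, 0, 0]]' --twist '[[0, 0, 0]]'

```text
t: 4.0
position: [0.5113, -0.0277, 0.048]
tool_rot: [179.9, -35.0, 96.0]
ft_force: [-0.9, 0.6, -3.1]
finger_gap: 0.043
finger_force: 61.5
```

>>> send_rows --slide '[[0, 0, 0]]' --twist '[[0, 0, 0]]'

```text
t: 4.1
position: [0.5113, -0.0277, 0.0481]
tool_rot: [179.9, -35.0, 96.0]
ft_force: [-1.2, -0.3, -3.7]
finger_gap: 0.0428
finger_force: 61.5
```

>>> send_rows --slide '[[0, 0, 0]]' --twist '[[0, 0, 0]]'

```text
t: 4.2
position: [0.5114, -0.0278, 0.0481]
tool_rot: [179.9, -35.0, 96.0]
ft_force: [0.1, -0.2, -3.8]
finger_gap: 0.0431
finger_force: 61.5
```

Bone 1 weighs about 4 N (roughly 400 g), so it is heavy and goes in the dish. I compute the dish geometry while holding it.

Run:
```python
from h import *
for n,(a,b,d,e) in {'scene':(320,110,390,175),'side':(220,240,335,365)}.items():
    c=load(n); P=cloud(c); P[c['z_map']==0]=np.nan; X=P[b:e,a:d].reshape(-1,3)
    for y in np.arange(.19,.48,.02):
        s=X[(abs(X[:,1]-y)<.008)]; r=s[(s[:,2]>.035)&(s[:,2]<.06)]; f=s[(s[:,2]>-.005)&(s[:,2]<.012)&(s[:,0]>.385)&(s[:,0]<.53)]
        if len(r)>2: print(n,round(y,2),'rim',r[:,0].min().round(3),r[:,0].max().round(3),len(r))
for n,(a,b,d,e) in {'scene':(160,230,292,345),'side':(326,135,410,192)}.items():
    c=load(n); P=cloud(c); P[c['z_map']==0]=np.nan; X=P[b:e,a:d].reshape(-1,3)
    Y=X[(X[:,2]>.0)&(X[:,2]<.009)]; 
    for y in np.arange(-.48,-.2,.04):
        r=X[(abs(X[:,1]-y)<.01)&(X[:,2]>.051)&(X[:,2]<.065)]
        if len(r)>2: print(n,'tub',round(y,2),r[:,0].min().round(3),r[:,0].max().round(3))
go([.511,-.030,.050],96,0)
go([.45,.326+.055,.034+.12],92,0)
```

```text
scene 0.19 rim 0.425 0.505 94
scene 0.21 rim 0.408 0.517 35
scene 0.23 rim 0.393 0.527 26
scene 0.25 rim 0.386 0.529 23
scene 0.27 rim 0.383 0.526 21
scene 0.29 rim 0.38 0.521 21
scene 0.31 rim 0.378 0.517 20
scene 0.33 rim 0.378 0.515 23
scene 0.35 rim 0.376 0.516 24
scene 0.37 rim 0.376 0.518 29
scene 0.39 rim 0.382 0.522 28
scene 0.41 rim 0.386 0.523 23
scene 0.43 rim 0.391 0.519 27
scene 0.45 rim 0.402 0.508 54
scene 0.47 rim 0.417 0.486 53
side 0.19 rim 0.413 0.505 171
side 0.21 rim 0.399 0.52 76
side 0.23 rim 0.39 0.525 52
side 0.25 rim 0.385 0.528 45
side 0.27 rim 0.38 0.523 43
side 0.29 rim 0.376 0.519 45
side 0.31 rim 0.375 0.513 53
side 0.33 rim 0.374 0.513 69
side 0.35 rim 0.375 0.513 74
side 0.37 rim 0.376 0.52 90
side 0.39 rim 0.379 0.522 96
side 0.41 rim 0.384 0.523 92
side 0.43 rim 0.39 0.519 104
side 0.45 rim 0.402 0.508 157
side 0.47 rim 0.422 0.487 212
scene tub -0.48 0.374 0.509
scene tub -0.44 0.356 0.514
scene tub -0.4 0.361 0.519
scene tub -0.36 0.366 0.527
scene tub -0.32 0.374 0.533
scene tub -0.28 0.382 0.539
scene tub -0.24 0.384 0.546
side tub -0.48 0.353 0.505
side tub -0.44 0.355 0.51
side tub -0.4 0.361 0.516
side tub -0.36 0.368 0.524
side tub -0.32 0.373 0.529
side tub -0.28 0.38 0.538
side tub -0.24 0.386 0.543
tcp [ 0.5114 -0.0278  0.0481] -> [ 0.5109 -0.0289  0.0484] slide [-0.05 -0.11  0.02] twist [-0.     0.001  0.   ] t 4.2
  J [ 39.   50.9 -34.3 106.7 -10.8  40.6  27.9] F [ 0.11 -0.19 -3.77]
tcp [ 0.5114 -0.0278  0.0481] -> [0.45   0.3821 0.1524] slide [-6.14 40.99 10.42] twist [-0.     0.001 -0.069] t 4.2
  J [ 39.   50.9 -34.3 106.7 -10.8  40.6  27.9] F [ 0.11 -0.19 -3.77]
```

>>> send_rows --slide '[[0.1, -2, 0.3], [0.3, -5, 0.8], [0.5, -8, 1.5], [0.7, -11, 3], [0.9, -13, 5]]' --twist '[[0, 0, 0], [0, 0, 0], [0, 0, 0], [0, 0, 0], [0, 0, 0]]'

```text
t: 4.7
position: [0.5199, -0.16, 0.098]
tool_rot: [-180.0, -35.0, 95.9]
ft_force: [0.4, 0.5, -3.4]
finger_gap: 0.0429
finger_force: 61.6
```

>>> send_rows --slide '[[-0.5, 0, 4], [-1, 0, 8], [-1.5, 0, 12], [-2, 0, 15], [-3, 1.5, 17]]' --twist '[[0, 0, 0], [0, 0, 0], [0, 0, 0], [0, 0, 0], [0, 0, 0]]'

```text
t: 5.2
position: [0.4908, -0.144, 0.27]
tool_rot: [179.8, -34.9, 96.0]
ft_force: [-0.3, 0.4, -4.0]
finger_gap: 0.0434
finger_force: 62.2
```

>>> send_rows --slide '[[-0.3, 3, 0], [-0.7, 7.5, 0], [-1, 12, 0], [-1.4, 16.5, 0], [-1.7, 21, 0]]' --twist '[[0, 0, 0], [0, 0, -0.01], [0, 0, -0.015], [0, 0, -0.02], [0, 0, -0.03]]'

```text
t: 5.7
position: [0.4727, 0.0689, 0.2682]
tool_rot: [179.9, -35.0, 94.3]
ft_force: [0.6, -0.2, -3.7]
finger_gap: 0.043
finger_force: 62.1
```

>>> send_rows --slide '[[-0.4, 4.5, 0], [-0.8, 9, 0], [-1.2, 13.5, 0], [-1.6, 18, 0], [-1.9, 22.5, 0]]' --twist '[[0, 0, 0], [0, 0, -0.01], [0, 0, -0.015], [0, 0, -0.02], [0, 0, -0.03]]'

```text
t: 6.2
position: [0.4536, 0.2939, 0.2682]
tool_rot: [180.0, -35.0, 92.5]
ft_force: [2.0, -0.9, -4.2]
finger_gap: 0.0431
finger_force: 62.0
```

Run:
```python
from h import *
go([.45,.381,.034+.12],92,0)
```

```text
tcp [0.4536 0.2939 0.2682] -> [0.45   0.3821 0.1524] slide [ -0.36   8.83 -11.58] twist [-0.     0.001 -0.009] t 6.2
  J [ 14.3  24.6 -45.5 114.1 -25.3  35.8  -4.6] F [ 1.95 -0.86 -4.21]
```

>>> send_rows --slide '[[-0.1, 4, 0], [-0.3, 7.5, -3], [-0.4, 8.8, -7], [-0.4, 8.8, -11.6], [-0.4, 8.8, -14.6]]' --twist '[[0, 0, 0], [0, 0, -0.004], [0, 0, -0.009], [0, 0, -0.009], [0, 0, -0.009]]'

```text
t: 6.7
position: [0.4488, 0.3804, 0.1194]
tool_rot: [-179.9, -35.0, 92.1]
ft_force: [0.6, -0.6, -2.8]
finger_gap: 0.0431
finger_force: 61.9
```

>>> send_rows --slide '[[0, 0, -2.6], [0, 0, -4.6], [0, 0, -6.2], [0, 0, -7.2], [0, 0, -7.5]]' --twist '[[0, 0, 0], [0, 0, 0], [0, 0, 0], [0, 0, 0], [0, 0, 0]]'

```text
t: 7.2
position: [0.4501, 0.3801, 0.0462]
tool_rot: [180.0, -35.0, 92.0]
ft_force: [0.1, 0.4, -3.9]
finger_gap: 0.0432
finger_force: 62.7
```

>>> send_rows --slide '[[0, 0, 0], [0, 0, 0]]' --twist '[[0, 0, 0], [0, 0, 0]]'

```text
t: 7.4
position: [0.4502, 0.3804, 0.0473]
tool_rot: [180.0, -35.0, 92.1]
ft_force: [-0.3, -0.9, -3.8]
finger_gap: 0.043
finger_force: 62.6
```

Underside is about 15 mm above the floor. Lower slowly.

>>> send_rows --slide '[[0, 0, -0.3], [0, 0, -0.6], [0, 0, -0.9], [0, 0, -1.1], [0, 0, -1.2]]' --twist '[[0, 0, 0], [0, 0, 0], [0, 0, 0], [0, 0, 0], [0, 0, 0]]'

```text
t: 7.9
position: [0.4505, 0.3803, 0.0354]
tool_rot: [179.9, -35.0, 92.1]
ft_force: [0.0, -0.2, -2.2]
finger_gap: 0.0427
finger_force: 62.7
```

>>> send_rows --slide '[[0, 0, -0.1], [0, 0, -0.2], [0, 0, -0.25], [0, 0, -0.25]]' --twist '[[0, 0, 0], [0, 0, 0], [0, 0, 0], [0, 0, 0]]'

```text
t: 8.3
position: [0.4504, 0.3803, 0.0327]
tool_rot: [179.9, -35.0, 92.1]
ft_force: [0.1, 0.3, -3.2]
finger_gap: 0.0428
finger_force: 62.9
```

>>> send_rows --slide '[[0, 0, -0.1], [0, 0, -0.2], [0, 0, -0.2]]' --twist '[[0, 0, 0], [0, 0, 0], [0, 0, 0]]'

```text
t: 8.6
position: [0.4504, 0.3803, 0.0326]
tool_rot: [179.9, -35.1, 92.1]
ft_force: [-9.1, -25.8, 45.6]
finger_gap: 0.0428
finger_force: 69.3
```

On the floor. I relieve the press and open a little.

>>> send_rows --slide '[[0, 0, 0.15], [0, 0, 0.15]]' --twist '[[0, 0, 0], [0, 0, 0]]'

```text
t: 8.8
position: [0.4506, 0.3803, 0.0326]
tool_rot: [179.9, -35.0, 92.1]
ft_force: [-2.5, -13.0, 18.6]
finger_gap: 0.0432
finger_force: 65.9
```

>>> send_rows --slide '[[0, 0, 0], [0, 0, 0], [0, 0, 0]]' --twist '[[0, 0, 0], [0, 0, 0], [0, 0, 0]]' --jaw 6.2

```text
t: 9.1
position: [0.4503, 0.3804, 0.0321]
tool_rot: [179.9, -35.0, 92.1]
ft_force: [0.6, 0.4, -0.6]
finger_gap: 0.0623
finger_force: 0.0
```

>>> send_rows --slide '[[0, -0.6, 0.8], [0, -1.7, 2.5], [0, -4, 5.7], [0, -6.5, 9.5], [0, -8.5, 13.5]]' --twist '[[0, 0, 0], [0, 0, 0], [0, 0, 0], [0, 0, 0], [0, 0, 0]]'

```text
t: 9.6
position: [0.4497, 0.2934, 0.1688]
tool_rot: [-180.0, -35.0, 91.9]
ft_force: [0.6, -0.2, 0.1]
finger_gap: 0.0616
finger_force: 0.0
```

Run:
```python
from meas import *
meas()
c=load('wrist'); cv2.imwrite('pics/w2.png',c['pixels'][...,::-1])
go([.670,-.042,.030],91,.15)
go([.670,-.042,.030],91,.0)
```

```text
[351. 135.] all 1273 [476. 453.] [22. 93.] 67.1 [0.515 0.469 0.041] [0.43  0.425 0.006]
[351. 135.] top 1273 [477. 453.] [21. 91.] 66.6 [0.515 0.468 0.041] [0.431 0.426 0.034]
[327. 196.] all 3191 [448. 378.] [49. 81.] 2.0 [0.474 0.418 0.055] [0.423 0.337 0.026]
[327. 196.] top 3191 [449. 379.] [48. 80.] 3.2 [0.473 0.418 0.055] [0.423 0.338 0.034]
[547. 295.] all 2662 [663. 281.] [93. 43.] 0.7 [0.71  0.303 0.06 ] [0.617 0.26  0.016]
[547. 295.] top 2662 [657. 263.] [7. 2.] 21.3 [0.661 0.264 0.06 ] [0.654 0.261 0.037]
tcp [0.452  0.2914 0.1744] -> [ 0.6715 -0.1269  0.1512] slide [ 21.94 -41.83  -2.32] twist [-0.     0.006 -0.014] t 9.65
  J [-10.9  28.2 -13.2 120.2 -56.9  32.   29.4] F [ 6.58 -1.15  9.8 ]
tcp [0.452  0.2914 0.1744] -> [ 0.67   -0.0409  0.0284] slide [ 21.79 -33.23 -14.6 ] twist [-0.     0.006 -0.014] t 9.65
  J [-10.9  28.2 -13.2 120.2 -56.9  32.   29.4] F [ 6.58 -1.15  9.8 ]
```

View pics/w2.png

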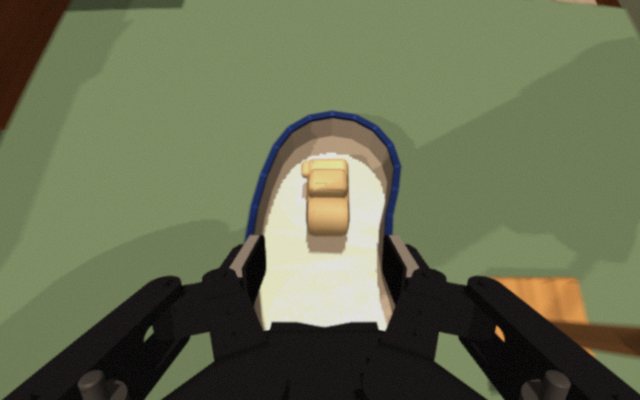

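The wrist view shows bone 1 flat on the dish floor at (327,196), well clear of the walls. Now back over the rail towards bone 2.

>>> send_rows --slide '[[0, -1, 4], [0, -4, 7], [0, -8, 9.5], [0.5, -12.5, 10], [1, -17, 10]]' --twist '[[0, 0, 0], [0, 0, 0], [0, 0, 0], [0, 0, 0], [0, 0, 0]]'

```text
t: 10.15
position: [0.46, 0.1235, 0.2691]
tool_rot: [179.8, -35.0, 92.2]
ft_force: [1.4, -0.6, -0.8]
finger_gap: 0.0621
finger_force: 0.0
```

>>> send_rows --slide '[[2, -4.5, 0], [4, -9, 0], [6.5, -13.2, 0], [9, -17.4, 0], [11.5, -21.6, 0]]' --twist '[[0, 0, 0], [0, 0, 0], [0, 0, 0], [0, 0, 0], [0, 0, 0]]' --jaw 8.5

```text
t: 10.65
position: [0.5754, -0.0928, 0.2678]
tool_rot: [180.0, -35.0, 92.0]
ft_force: [0.4, 0.1, 1.2]
finger_gap: 0.085
finger_force: 0.0
```

Run:
```python
from h import *
go([.670,-.042,.030],91,.15)
```

```text
tcp [ 0.5754 -0.0928  0.2678] -> [ 0.6715 -0.1269  0.1512] slide [  9.61  -3.41 -11.66] twist [-0.     0.    -0.018] t 10.65
  J [ 16.2  33.7   5.3  91.3 -36.4  74.3  39.2] F [0.4  0.14 1.21]
```

>>> send_rows --slide '[[3, -3, -1], [6, -5.5, -3.5], [9, -6.5, -7], [9.6, -5, -10], [9.6, -3.4, -11.7]]' --twist '[[0, 0, 0], [0, 0, -0.009], [0, 0, -0.018], [0, 0, -0.018], [0, 0, -0.018]]'

```text
t: 11.15
position: [0.6706, -0.1247, 0.1472]
tool_rot: [-179.8, -35.1, 90.8]
ft_force: [-0.8, -0.0, -1.0]
finger_gap: 0.085
finger_force: 0.0
```

>>> send_rows --slide '[[0, 0, 0], [0, 0, 0]]' --twist '[[0, 0, 0], [0, 0, 0]]'

```text
t: 11.35
position: [0.6711, -0.1251, 0.1509]
tool_rot: [180.0, -35.0, 91.0]
ft_force: [-0.2, -0.3, 0.5]
finger_gap: 0.0845
finger_force: 0.0
```

Run:
```python
from meas import *
meas()
go([.670,-.042,.030],91,.0)
```

```text
[169.  31.] all 698 [459. 186.] [ 9. 57.] 89.3 [0.488 0.191 0.04 ] [0.43  0.182 0.006]
[169.  31.] top 698 [460. 185.] [ 7. 53.] 88.2 [0.486 0.19  0.04 ] [0.433 0.182 0.034]
[324. 194.] all 3553 [670. -43.] [49. 81.] 1.0 [ 0.694 -0.002  0.051] [ 0.644 -0.084  0.023]
[324. 194.] top 3553 [671. -42.] [42. 78.] 0.2 [ 0.692 -0.003  0.051] [ 0.65  -0.081  0.034]
[ 18. 355.] all 502 [ 417. -197.] [47. 21.] 15.4 [ 0.442 -0.192  0.058] [ 0.396 -0.213  0.007]
[ 18. 355.] top 502 [ 420. -197.] [45. 13.] 4.3 [ 0.442 -0.192  0.058] [ 0.397 -0.205  0.034]
[148. 386.] all 595 [ 527. -214.] [ 6. 40.] 81.8 [ 0.548 -0.209  0.059] [ 0.508 -0.217  0.006]
[148. 386.] top 595 [ 534. -215.] [ 5. 27.] 83.6 [ 0.548 -0.211  0.059] [ 0.521 -0.217  0.034]
tcp [ 0.6714 -0.1257  0.1515] -> [ 0.67   -0.0409  0.0284] slide [ -0.14   8.49 -12.31] twist [0.001 0.002 0.001] t 11.4
  J [ 17.   49.8   4.8  78.1 -38.2  71.3  40.4] F [0.97 0.13 0.81]
```

>>> send_rows --slide '[[0, 1.5, -2.2], [0, 3.5, -5.1], [-0.1, 5.5, -8], [-0.1, 7, -10.2], [-0.1, 8, -11.7]]' --twist '[[0, 0, 0], [0, 0, 0], [0, 0, 0], [0, 0, 0], [0, 0, 0]]'

```text
t: 11.9
position: [0.6704, -0.0445, 0.033]
tool_rot: [179.9, -35.0, 91.0]
ft_force: [1.3, -0.6, 0.5]
finger_gap: 0.0851
finger_force: 0.0
```

>>> send_rows --slide '[[0, 0.4, -0.6], [0, 0.4, -0.6], [0, 0.4, -0.6]]' --twist '[[0, 0, 0], [0, 0, 0], [0, 0, 0]]'

```text
t: 12.2
position: [0.671, -0.0421, 0.0282]
tool_rot: [179.8, -35.0, 91.0]
ft_force: [0.1, -0.1, -0.0]
finger_gap: 0.0848
finger_force: 0.0
```

>>> send_rows --slide '[[0, 0, 0], [0, 0, 0], [0, 0, 0], [0, 0, 0], [0, 0, 0]]' --twist '[[0, 0, 0], [0, 0, 0], [0, 0, 0], [0, 0, 0], [0, 0, 0]]' --jaw 3 --grip_force 60

```text
t: 12.7
position: [0.6706, -0.0413, 0.0279]
tool_rot: [179.9, -35.0, 91.0]
ft_force: [-2.8, -2.4, 7.5]
finger_gap: 0.0431
finger_force: 61.4
```

>>> send_rows --slide '[[0, 0, 0], [0, 0, 0.3], [0, 0, 0.8], [0, 0, 1.4], [0, 0, 2]]' --twist '[[0, 0, 0], [0, 0, 0], [0, 0, 0], [0, 0, 0], [0, 0, 0]]'

```text
t: 13.2
position: [0.6703, -0.0407, 0.0476]
tool_rot: [179.9, -35.0, 91.0]
ft_force: [-0.2, 0.2, -2.1]
finger_gap: 0.043
finger_force: 60.9
```

>>> send_rows --slide '[[0, 0, 0], [0, 0, 0], [0, 0, 0], [0, 0, 0], [0, 0, 0]]' --twist '[[0, 0, 0], [0, 0, 0], [0, 0, 0], [0, 0, 0], [0, 0, 0]]'

```text
t: 13.7
position: [0.6702, -0.0407, 0.0469]
tool_rot: [180.0, -35.0, 91.0]
ft_force: [-0.1, -0.1, -4.1]
finger_gap: 0.043
finger_force: 61.0
```

>>> send_rows --slide '[[0, 0, 0]]' --twist '[[0, 0, 0]]'

```text
t: 13.8
position: [0.6703, -0.0407, 0.047]
tool_rot: [180.0, -35.0, 91.0]
ft_force: [0.2, 0.3, -2.9]
finger_gap: 0.0429
finger_force: 61.0
```

>>> send_rows --slide '[[0, 0, 0]]' --twist '[[0, 0, 0]]'

```text
t: 13.9
position: [0.6703, -0.0408, 0.0471]
tool_rot: [179.9, -35.0, 91.0]
ft_force: [0.1, -1.1, -3.9]
finger_gap: 0.0429
finger_force: 61.0
```

>>> send_rows --slide '[[0, 0, 0]]' --twist '[[0, 0, 0]]'

```text
t: 14.0
position: [0.6703, -0.0408, 0.0471]
tool_rot: [179.9, -35.0, 91.0]
ft_force: [0.0, -0.2, -3.4]
finger_gap: 0.0428
finger_force: 61.0
```

Bone 2 also weighs about 3.9 N, so it is heavy too and goes in the dish, right half. Exit to the right, raising it over the rib.

>>> send_rows --slide '[[-0.2, -2, 0.4], [-0.5, -5, 1.2], [-0.8, -8, 2.2], [-1.2, -11, 4], [-1.5, -13, 6.5]]' --twist '[[0, 0, 0], [0, 0, 0], [0, 0, 0], [0, 0, 0], [0, 0, 0]]'

```text
t: 14.5
position: [0.6541, -0.1739, 0.1117]
tool_rot: [-179.9, -35.0, 90.8]
ft_force: [1.3, -1.1, -3.7]
finger_gap: 0.043
finger_force: 61.2
```

>>> send_rows --slide '[[-1, 0, 4], [-2.5, 0, 8], [-4, 0, 12], [-6, 0.5, 15], [-8.5, 2, 16]]' --twist '[[0, 0, 0], [0, 0, 0], [0, 0, 0], [0, 0, 0], [0, 0, 0]]'

```text
t: 15.0
position: [0.5703, -0.1525, 0.2752]
tool_rot: [179.7, -34.9, 91.1]
ft_force: [0.5, 0.2, -3.1]
finger_gap: 0.0428
finger_force: 61.7
```

>>> send_rows --slide '[[-2, 3.5, 0], [-4, 7.5, 0], [-6, 11.5, 0], [-8, 15.5, 0], [-9.5, 19.5, 0]]' --twist '[[0, 0, 0], [0, 0, 0], [0, 0, 0], [0, 0, 0], [0, 0, 0.01]]'

```text
t: 15.5
position: [0.474, 0.045, 0.2725]
tool_rot: [179.9, -35.0, 91.6]
ft_force: [1.5, -0.2, -3.0]
finger_gap: 0.0432
finger_force: 61.7
```

Run:
```python
from h import *
go([.453,.270,.034+.12],92,0)
```

```text
tcp [0.474  0.045  0.2725] -> [0.453  0.2711 0.1524] slide [ -2.1   22.61 -12.01] twist [-0.     0.001  0.008] t 15.5
  J [  7.8  20.7   1.2 112.7 -40.7  61.   35.4] F [ 1.46 -0.21 -2.96]
```

>>> send_rows --slide '[[-0.5, 4.5, 0], [-1, 9, 0], [-1.5, 13.5, 0], [-1.8, 18, 0], [-2.1, 21.5, -1]]' --twist '[[0, 0, 0], [0, 0, 0], [0, 0, 0], [0, 0, 0.005], [0, 0, 0.008]]'

```text
t: 16.0
position: [0.4542, 0.2616, 0.2635]
tool_rot: [179.8, -35.1, 92.2]
ft_force: [0.2, 0.1, -4.1]
finger_gap: 0.0433
finger_force: 61.7
```

>>> send_rows --slide '[[0, 0.8, -2], [0, 1.1, -6], [0, 1.1, -10.5], [0, 1.1, -14], [0, 1.1, -16.5]]' --twist '[[0, 0, 0], [0, 0, 0], [0, 0, 0], [0, 0, 0], [0, 0, 0]]'

```text
t: 16.5
position: [0.4541, 0.2696, 0.0952]
tool_rot: [-180.0, -35.0, 92.0]
ft_force: [1.9, -0.7, -3.1]
finger_gap: 0.043
finger_force: 61.5
```

>>> send_rows --slide '[[0, 0, -1], [0, 0, -2], [0, 0, -2.8], [0, 0, -3.2], [0, 0, -3.2]]' --twist '[[0, 0, 0], [0, 0, 0], [0, 0, 0], [0, 0, 0], [0, 0, 0]]'

```text
t: 17.0
position: [0.4546, 0.2702, 0.0653]
tool_rot: [179.9, -35.0, 92.1]
ft_force: [0.4, 0.2, -2.9]
finger_gap: 0.043
finger_force: 61.4
```

Run:
```python
from h import *
go([.453,.270,.034],92,0)
```

```text
tcp [0.4546 0.2702 0.0653] -> [0.453  0.2711 0.0324] slide [-0.16  0.09 -3.29] twist [-0.001  0.001 -0.   ] t 17.0
  J [ -2.   41.7 -21.7 121.8 -67.   21.1  48.6] F [ 0.45  0.17 -2.88]
```

>>> send_rows --slide '[[0, 0, -0.5], [0, 0, -1], [0, 0, -1.5], [0, 0, -1.5]]' --twist '[[0, 0, 0], [0, 0, 0], [0, 0, 0], [0, 0, 0]]'

```text
t: 17.4
position: [0.4541, 0.2701, 0.0495]
tool_rot: [-180.0, -35.0, 92.0]
ft_force: [0.5, 1.1, -2.8]
finger_gap: 0.0432
finger_force: 61.5
```

Run:
```python
from h import *
go([.453,.270,.034],92,0)
```

```text
tcp [0.4541 0.2701 0.0495] -> [0.453  0.2711 0.0324] slide [-0.12  0.1  -1.71] twist [-0. -0. -0.] t 17.4
  J [ -0.4  44.  -23.8 121.6 -67.9  18.9  50.7] F [ 0.51  1.12 -2.8 ]
```

>>> send_rows --slide '[[0, 0, -0.4], [0, 0, -0.8], [0, 0, -1.1], [0, 0, -1.4], [0, 0, -1.5]]' --twist '[[0, 0, 0], [0, 0, 0], [0, 0, 0], [0, 0, 0], [0, 0, 0]]'

```text
t: 17.9
position: [0.4542, 0.2702, 0.0348]
tool_rot: [180.0, -35.0, 92.0]
ft_force: [-0.3, 0.3, -2.6]
finger_gap: 0.0428
finger_force: 61.5
```

>>> send_rows --slide '[[0, 0, -0.1], [0, 0, -0.2], [0, 0, -0.2]]' --twist '[[0, 0, 0], [0, 0, 0], [0, 0, 0]]'

```text
t: 18.2
position: [0.4543, 0.2702, 0.0331]
tool_rot: [179.9, -35.0, 92.1]
ft_force: [-0.4, -0.5, -2.6]
finger_gap: 0.0435
finger_force: 61.5
```

>>> send_rows --slide '[[0, 0, -0.1], [0, 0, -0.15], [0, 0, -0.15]]' --twist '[[0, 0, 0], [0, 0, 0], [0, 0, 0]]'

```text
t: 18.5
position: [0.4544, 0.2703, 0.0319]
tool_rot: [179.9, -35.0, 92.1]
ft_force: [-2.7, -2.2, 4.1]
finger_gap: 0.0434
finger_force: 62.2
```

Gentle contact, so release and back out.

>>> send_rows --slide '[[0, 0, 0], [0, 0, 0], [0, 0, 0]]' --twist '[[0, 0, 0], [0, 0, 0], [0, 0, 0]]' --jaw 6.2

```text
t: 18.8
position: [0.4544, 0.2704, 0.0317]
tool_rot: [179.9, -35.0, 92.1]
ft_force: [0.2, 0.2, -0.8]
finger_gap: 0.0619
finger_force: 0.0
```

>>> send_rows --slide '[[0, -0.6, 0.8], [0, -1.7, 2.5], [0, -4, 5.7], [0, -6.3, 9], [0, -8, 13]]' --twist '[[0, 0, 0], [0, 0, 0], [0, 0, 0], [0, 0, 0], [0, 0, 0]]'

```text
t: 19.3
position: [0.4536, 0.1884, 0.163]
tool_rot: [-179.9, -35.0, 91.9]
ft_force: [0.5, 0.6, -0.0]
finger_gap: 0.0618
finger_force: 0.0
```

>>> send_rows --slide '[[0, 0, 3], [0, 0, 5], [0, 0, 5]]' --twist '[[0, 0, 0], [0, 0, 0], [0, 0, 0]]'

```text
t: 19.6
position: [0.455, 0.19, 0.2147]
tool_rot: [179.7, -35.0, 92.2]
ft_force: [0.3, 0.4, -0.5]
finger_gap: 0.0618
finger_force: 0.0
```

Run:
```python
from meas import *
meas()
c=load('wrist'); cv2.imwrite('pics/w3.png',c['pixels'][...,::-1])
c=cap('side'); cv2.imwrite('pics/side3.png',c['pixels'][...,::-1])
F=[]
for i in range(8): optics.capture('side'); F.append(status.observe()['ft_force'][2])
print(np.mean(F).round(2), status.observe()['joint_positions'].round(1))
```

```text
[342.  91.] all 1007 [475. 453.] [27. 99.] 68.3 [0.516 0.47  0.041] [0.424 0.422 0.006]
[342.  91.] top 1007 [475. 455.] [20. 90.] 70.2 [0.514 0.468 0.041] [0.429 0.43  0.034]
[324. 133.] all 1890 [449. 378.] [49. 82.] 4.0 [0.473 0.419 0.055] [0.422 0.338 0.012]
[324. 133.] top 1890 [448. 378.] [49. 81.] 2.7 [0.473 0.419 0.055] [0.422 0.338 0.034]
[324. 214.] all 2486 [451. 268.] [49. 81.] 0.8 [0.476 0.309 0.054] [0.426 0.228 0.025]
[324. 214.] top 2486 [451. 269.] [48. 80.] 0.8 [0.476 0.309 0.054] [0.426 0.229 0.034]
-0.16 [ -1.5  23.5  -9.3 120.3 -49.2  42.8  31.1]
```

View pics/w3.png

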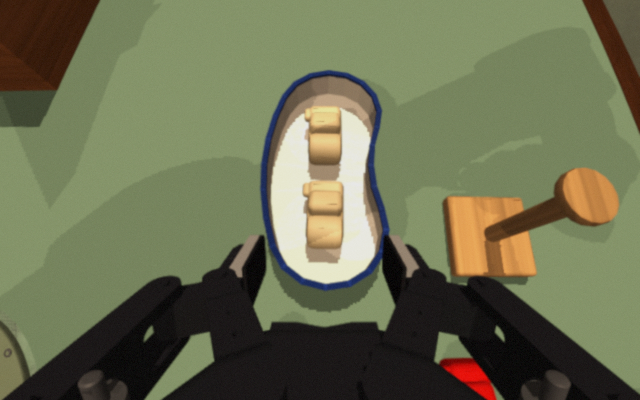

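View pics/side3.png

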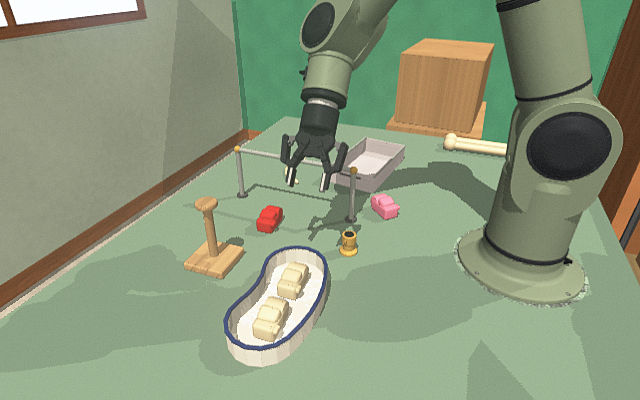

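Both bones lie flat in the dish, at (324,133) and (324,214) in the wrist view, and nothing else has been disturbed. The held force for bone 2 averaged 3.2 N against an unloaded reading of about 0, so it weighs roughly 330 g and the dish is right.

```bash
python3 -c "
from h import *
print(close_job())"
```

```text
the job is handed in; nothing more can be done
None
```

Both bones hefted as solid casts (roughly 390 g and 330 g), so I set both flat in the kidney dish and left the other items alone; the job is handed in, but no verdict was shown.

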